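# Dock the battery pack

## Task

Push the battery pack along the bench into the charging dock until it sits fully home, then swing the dock's retaining bar shut behind it. The pack is heavy for its narrow base, so push it low down and let it slide: it must not tip, nothing is to be picked up or lifted, and the other things on the bench stay where they are.

Things in the scene. Friction and masses are not known exactly. Their poses are not given: they have to be found in the camera images.
- battery: Battery pack: upright black box with a grey top, 44 mm deep (x) by 90 wide (y) by 75 high plus a flat 5 mm strap on top, 0.9 kg, loose. Origin: centre of the underside; z up. Its +x face, with two brass contact pads, goes into the dock. Pushed more than about 32 mm above the bench it can tip instead of sliding; below 28 mm it slides (4 to 7 N).
- battery_push (a point): Middle of the pack's -x face (pale label, towards the robot), the face to push, 20 mm above the bench; axes as the pack. The face is flat and upright from the bench to 75 mm, so keep the gripper's body clear of its top edge, or lean the tool a little so that the fingertips go ahead.
- dock: Charging dock, fixed, no floor. Origin: bench level, middle of the mouth; x into the dock, y to its left, z up. Side guides 30 mm high run from x = 3 to 59 mm, 93.6 mm apart inside. In front of them flared lead-ins 22 mm high widen to 127 mm apart at x = -34 mm. Charger housing: x = 56 to 128 mm, 128 mm wide, 68 mm high.
- dock_home (a point): Where the pack's origin lies when fully home: x = 23 mm, y = 0, bench level in the dock's frame (axes as the dock), the pushed face then level with x = 1 mm. Two rubber stops end the travel there; two spring contacts push back lightly (about 2 N) over the last 4 mm and do not move the pack once it is let go.
- bar (a joint): Angle (rad) of the retaining bar: flat steel, 6 mm thick, 30 to 42 mm above the bench, 122 mm long with a black end, on an upright hinge left of the mouth. 0 = shut, straight across the mouth (dock's -y from the hinge); opens towards the robot: at 1.57 it points along the dock's -x, then on to the left, limit 2.9. Stays where left (0.5 N at its end moves it). Shut, its pad is 3.5 mm behind a pack at home.
- bar_hinge (a point): Axis of the bar's hinge, 36 mm above the bench, at x = -9, y = 72 mm in the dock's frame. The post is 8 mm in radius.
- bar_end (a point): Middle of the black end of the bar, 110 mm from the hinge axis, 36 mm above the bench.
- bottle_small: Bystander: brown bottle with white cap, 40 mm across, 75 mm high, loose, right of the dock. Origin: centre of the underside.
- cryo_box: Bystander: pale card box, 71 x 70 x 52 mm, loose, right of the pack. Origin: centre of the underside.
- tape_roll: Bystander: tape roll lying flat, 69 mm across, 13 mm high, loose, left of the dock. Origin: centre of the underside.
- forceps: Bystander: steel forceps lying flat, 127 mm long, loose, front left. Origin: middle, at the underside.

How it is judged:
By the outcome, as a careful person would: the job done as asked, in the order asked, and still so for the second after the job is handed in, with the robot touching nothing.
It also fails if it takes over 64 s, if anything falls off the work surface, if the arm or the gripper's body presses on something with over 40 N, if the wrist force passes 120 N, or if a joint passes its speed limit or range.

## Robot

A 6-joint arm with a two-finger parallel gripper is mounted at the origin on a cart in front of the work surface, level with it; the furniture and walls round the work are solid. World frame = base frame: x ahead of the robot, y to its left, z up, the work surface at z = 0. Lengths are in mm, angles in rad, forces in N, time in s.
With the tool pointing down it reaches from about 275 to 750 mm from the base axis. Payload 10.2 kg.
Tool frame: the origin (TCP) lies at the very end of the fingers, on their centre line; the grasp point (between the pads) lies 19 mm behind it; x points along the fingers, y is the direction in which the jaws open and shut, and the axes are right-handed (so a half turn about x gives the same grasp; the last joint's range is limited). The gripper opens to 85 mm and grips with 20 to 120 N. Pads are 22 mm wide; open, the fingers measure 114 mm over their backs; the gripper's body (76 mm by 85 mm) begins 54 mm behind the grasp point. The pads swing forward as they close: fully open they stand 13 mm farther back than shut.
Start: joints at [1.041, 0.313, 1.498, -0, 1.331, -0.223], TCP at [158.568, 500.487, 231.294] pointing down, gripper open.
Joint ranges: [-2.94, 2.94], [-0.97, 2.17], [0.19, 2.56], [-1.23, 4.37], [0.02, 3.11], [-2.88, 2.88]. Speed limits (rad/s): [2.39, 2.39, 3.01, 3.14, 3.14, 3.14].

## Interface

Orientations are given as a unit quaternion [w, x, y, z].
In Python, from rig import ctrl, viewer, finish_job gives the robot as it stands.
- The arm moves only by the tool carry_out, never from a script. Its argument "targets" is a list of rows, each an object of numbers: "x", "y", "z": the shift along the world's x, y, z in m; "ax", "ay", "az": the turn, a rotation vector about the world's x, y, z in rad; "hand": the opening, from -1 (shut) to 1 (fully open). A call has 1 to 5 rows; each row is the pose to reach, as a shift and turn from the pose commanded when the call began; what a row does not reach only later rows make up. A row lasts 1/8 s, in which the tool goes at most 62.5 mm and 10.7 degrees, less where a joint would pass 70% of its speed; a pose out of reach is approached as far as the arm can. A call with a gripper value outside its range is refused whole. The fingers move at their own pace and stop on an object; "grip_force" is the grip in N (left out, the last holds). Time passes only in rows, so rows that repeat a pose let the fingers close. It gives the time, the measured TCP pose, the force and the opening at its end, in the units of the state.
- ctrl.sense(): the state, without advancing time (a new reading comes with each control period).
- viewer.capture(name): name is "side" or "top" or "wrist"; returns the picture (480x640x3 uint8, blue, green, red); there is no depth.
- viewer.camera_info(name): a dict with "fx", "fy", "cx", "cy" (pixels), "R" (3x3) and "t" (3): a world point X has camera coordinates R X + t. Camera axes: x right, y down, z forward; pixel columns grow to the right and rows downward; lengths in mm; the calibration is good to about 2 mm. A picture is of the moment at which its call begins: read the wrist's pose just before it. camera_info takes no time and is no camera call; for the wrist camera it gives the pose at the moment of the call.
- finish_job(): hands the job in, once; it reports no verdict.
The state is a dict: "time_s": time; "joints": joint angles; "dq": joint speeds; "tau": joint torques, N m; "eef_pos": TCP position; "ee_rot": TCP orientation; "force": force on the tool from outside, world axes, zero at the start; "wrist_torque": the same for the moment, N m; "grip_width": opening from 0.0 (shut) to 1.0 (fully open).
Only numpy, scipy, OpenCV 4.12 (cv2) and the standard library are available. Lean on these libraries where they do the work, as an engineer would, in place of code of your own. Each camera call takes 0.05 s, during which the arm holds its last target. There are 200 camera calls.

## Working session

There is one attempt and no reset: what is moved stays moved. The work goes in short steps, Python scripts to look and compute and a tool call to move; the robot and the scene stay as the last step left them, time stands still between calls to the robot, and variables do not carry over. Pictures are saved under pics/ and viewed, about 8 in all and at most 12, crops included, and the job is handed in when it is done.

Besides the shell and the picture viewer there is one more tool, called after ">>>" by a JSON object that holds its "op" and its "data". carry_out: Moves the arm, as the interface text tells. Its arguments: {"type":"object","properties":{"targets":{"type":"array"},"grip_force":{"type":"number"}},"required":["targets"]}

```bash
mkdir -p pics; python3 - <<'E'
from rig import ctrl, viewer
import cv2
print(ctrl.sense())
for n in("top","side"):
    cv2.imwrite(f"pics/{n}0.png",viewer.capture(n)); print(n,viewer.camera_info(n))
E
```

```text
{'time_s': 0.0, 'joints': array([ 1.04061378e+00,  3.13448322e-01,  1.49845778e+00,  2.61909550e-05,
        1.33102970e+00, -2.23396265e-01]), 'dq': array([-0.00061953,  0.00073529, -0.00076285, -0.00304846, -0.0007792 ,
       -0.00186971]), 'tau': array([ 5.09329784e-04, -4.12257814e+01, -2.59745425e+01, -1.04892704e-04,
        4.09339409e-03, -4.90583702e-06]), 'eef_pos': array([158.41112508, 500.24658112, 230.72815732]), 'ee_rot': array([ 0.69862058,  0.10760438,  0.69898675, -0.10848088]), 'force': array([ 0.69141221,  1.11374613, -0.59006685]), 'wrist_torque': array([ 0.01446241,  0.02436594, -0.0100456 ]), 'grip_width': 1.004085551467963}
top {'fx': 436.48253226895906, 'fy': 436.48253226895906, 'cx': 317.67562734062943, 'cy': 239.21234152980028, 'R': array([[-1.50369711e-02, -9.99883469e-01, -2.63416147e-03],
       [-9.83236343e-01,  1.52652907e-02, -1.81695528e-01],
       [ 1.81714566e-01, -1.42147115e-04, -9.83351309e-01]]), 't': array([ 48.76252184, 590.68551231, 919.63468672])}
side {'fx': 497.21620710454494, 'fy': 497.21620710454494, 'cx': 318.34023993917344, 'cy': 241.04435237529492, 'R': array([[-0.9658627 , -0.2590009 , -0.00526998],
       [-0.16784754,  0.64117126, -0.74881681],
       [ 0.19732319, -0.72236968, -0.66275607]]), 't': array([ 575.49981423,   97.02087049, 1096.87809419])}
```

View pics/top0.png

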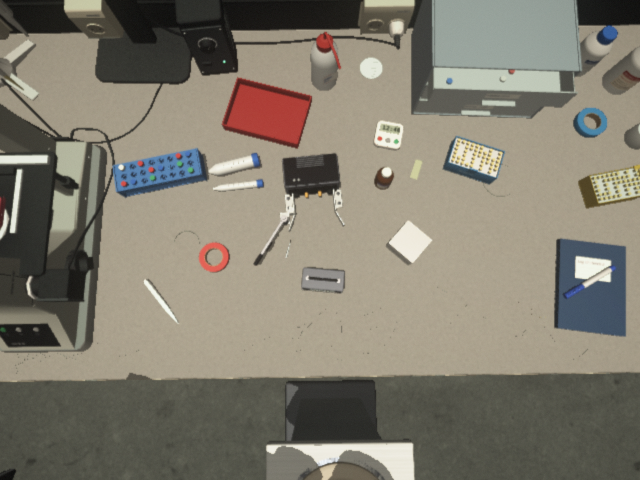

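View pics/side0.png

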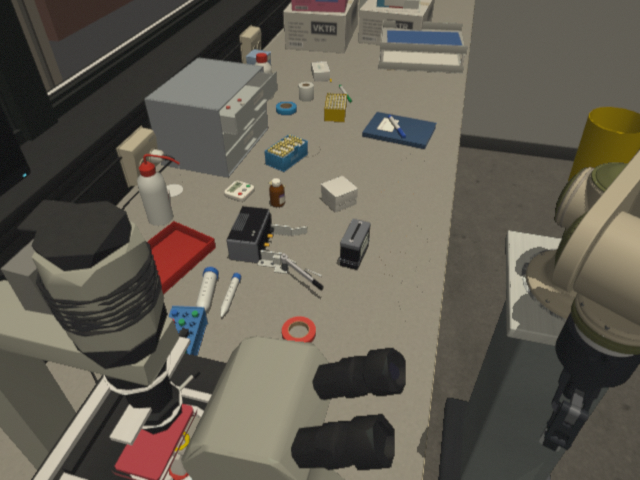

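The top view shows the pack at about (323,280), the dock housing at (312,172), and the bar open to the left, from a hinge at (288,214) to its black end at (259,260). The tape is at (214,257), the card box at (409,242), the bottle at (384,177) and the forceps at (161,300). The side view agrees. I'll zoom in next.

```bash
python3 - <<'E'
import cv2
a=cv2.imread("pics/top0.png")[145:300,245:360]; cv2.imwrite("pics/ztop.png",cv2.resize(a,None,fx=3.8,fy=3.8,interpolation=cv2.INTER_CUBIC))
b=cv2.imread("pics/side0.png")[195:305,220:380]; cv2.imwrite("pics/zside.png",cv2.resize(b,None,fx=5,fy=5,interpolation=cv2.INTER_CUBIC))
E
cat > h.py <<'E'
import numpy as np, cv2
from rig import ctrl, viewer
def toworld(c,uv,z):
    uv=np.atleast_2d(np.float64(uv)); d=np.c_[(uv-[c["cx"],c["cy"]])/[c["fx"],c["fy"]],np.ones(len(uv))]@c["R"]
    o=-c["R"].T@c["t"]; return (o+d*((z-o[2])/d[:,2])[:,None]).round(1)
def topix(c,X):
    p=np.atleast_2d(X)@c["R"].T+c["t"]; return p[:,:2]/p[:,2:]*[c["fx"],c["fy"]]+[c["cx"],c["cy"]]
E
```

```text
(no output)
```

View pics/ztop.png

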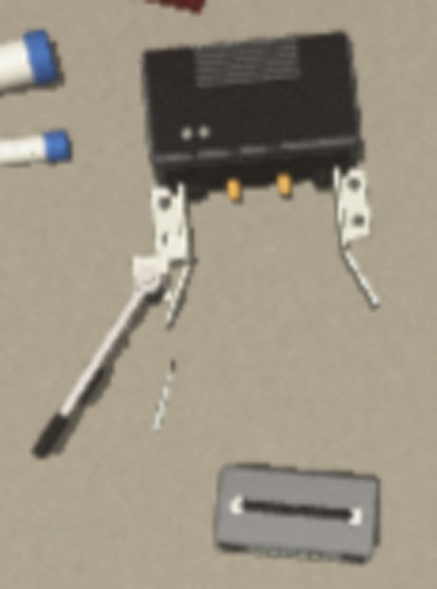

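View pics/zside.png

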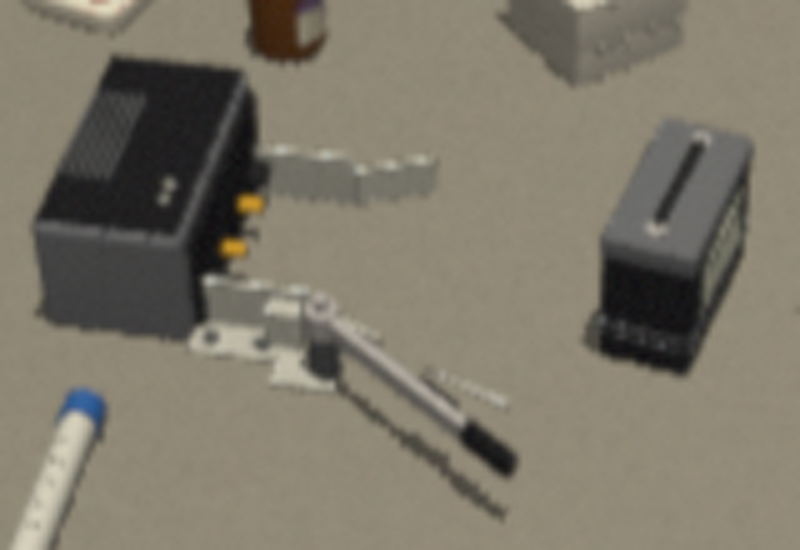

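Zoom readings (top crop):
- **Housing top:** corners at (145,50), (349,33), (361,145) and (153,165).
- **Pack top:** corners at (222,466), (380,477), (372,562) and (216,548).
- **Hinge:** (150,272).
- **Bar tip:** (40,452).
- **Right lead-in tip:** (377,303).

The side crop shows the pack's top corners at (670,122), (750,140), (694,262) and (604,242). Its lower edge is at (602,345)–(690,370).

```bash
python3 - <<'E'
from h import *
from scipy.optimize import least_squares
T=viewer.camera_info("top");S=viewer.camera_info("side")
zt=lambda a:(np.array(a)+.5)/3.8-.5+[245,145]
zs=lambda a:(np.array(a)+.5)/5-.5+[220,195]
ht=zt([(145,50),(349,33),(361,145),(153,165)]); hs=zs([(112,58),(246,72),(38,222),(187,238)])
pt=zt([(219,466),(380,476),(373,563),(215,549)]); ps=zs([(670,122),(752,138),(694,264),(604,242)])
print("house",toworld(T,ht,68),"pack",toworld(T,pt,75),"packside",toworld(S,ps,75),sep="\n")
print("hinge T",toworld(T,zt([(150,272)]),42),"S",toworld(S,zs([(320,303)]),44))
print("tip T",toworld(T,zt([(42,450)]),39),"S",toworld(S,zs([(510,463)]),36))
print("leadinR T",toworld(T,zt([(377,303)]),22),"S",toworld(S,zs([(434,158)]),22))
print("guides end T R,L",toworld(T,zt([(337,172),(343,243),(190,260)]),30))
def tr(p,L,z):
    c,s=np.cos(p[2]),np.sin(p[2]);L=np.array(L,float);return np.c_[p[0]+c*L[:,0]-s*L[:,1],p[1]+s*L[:,0]+c*L[:,1],np.full(len(L),z)]
def fit(LT,ut,LS,us,z,x0):
    f=lambda p:np.r_[topix(T,tr(p,LT,z))-ut,topix(S,tr(p,LS,z))-us].ravel()
    r=least_squares(f,x0,loss="soft_l1"); print(r.x.round(3),r.fun.reshape(-1,2).round(1).tolist())
# LT: back-left, back-right, front-right, front-left ; side corners: far
fit([(128,64),(128,-64),(56,-64),(56,64)],ht,[(128,-64),(56,-64),(128,64),(56,64)],hs,68,[450,0,0])
fit([(22,45),(22,-45),(-22,-45),(-22,45)],pt,[(22,-45),(-22,-45),(-22,45),(22,45)],ps,75,[350,0,0])
E
```

```text
house
[[778.6 116.4  68. ]
 [787.4  -6.1  68. ]
 [717.3 -11.7  68. ]
 [706.9 111.7  68. ]]
pack
[[526.5  73.9  75. ]
 [519.4 -17.3  75. ]
 [470.4 -12.1  75. ]
 [479.6  76.6  75. ]]
packside
[[513.1  -9.3  75. ]
 [474.1  -7.4  75. ]
 [482.6  84.2  75. ]
 [523.8  80.1  75. ]]
hinge T [[648.2 115.5  42. ]] S [[644.2 118.   44. ]]
tip T [[541.9 179.7  39. ]] S [[539.3 183.5  36. ]]
leadinR T [[631.4 -21.5  22. ]] S [[630.7 -17.3  22. ]]
guides end T R,L [[712.4   1.4  30. ]
 [667.4  -1.3  30. ]
 [658.2  92.1  30. ]]
[655.918  46.493  12.656] [[-2.4, 0.4], [-0.2, -0.7], [0.2, -0.1], [-1.6, 0.4], [0.2, -2.1], [2.1, -1.9], [-1.2, -0.8], [0.1, -0.5]]
[ 4.98947e+02  3.16880e+01 -1.01000e-01] [[-0.2, 0.5], [-0.9, 1.4], [-0.6, -1.0], [-1.0, -0.9], [-0.8, -1.8], [1.0, -0.8], [1.0, -1.6], [-0.1, -1.8]]
```

```bash
python3 - <<'E'
from h import *
from scipy.spatial.transform import Rotation as Ro
s=ctrl.sense(); q=s["ee_rot"]; R0=Ro.from_quat(q[[1,2,3,0]])
print(R0.as_matrix().round(3))
yaw=.083
for L in (20,):
  for sg in (1,-1):
    L_=np.radians(L); D=Ro.from_euler("z",yaw).as_matrix()
    x=D@[np.sin(L_),0,-np.cos(L_)]; y=sg*D@[0,1,0]; 
    M=Ro.from_matrix(np.c_[x,y,np.cross(x,y)]); print(L,sg,(M*R0.inv()).as_rotvec().round(3))
T=viewer.camera_info("top")
print("tape",toworld(T,[(214,257)],13),"cryo",toworld(T,[(409,242)],52),"bottle",toworld(T,[(386,172)],75),"forceps",toworld(T,[(145,280),(178,322)],5),"front edge",toworld(T,[(320,378)],0))
E
```

```text
[[-0.001  0.302  0.953]
 [-0.001  0.953 -0.302]
 [-1.    -0.001 -0.   ]]
20 1 [-0.038 -0.349  0.386]
20 -1 [ 0.484 -0.056 -2.715]
tape [[560.9 279.9  13. ]] cryo [[ 582.3 -164.    52. ]] bottle [[ 738.6 -116.    75. ]] forceps [[510.9 439.7   5. ]
 [414.4 359.4   5. ]] front edge [[287.1  39.3   0. ]]
```

>>> {"op": "carry_out", "data": {"targets": [{"x": 0.05, "y": -0.05, "z": 0, "ax": -0.008, "ay": -0.07, "az": 0.077, "hand": 0}, {"x": 0.1, "y": -0.1, "z": 0, "ax": -0.015, "ay": -0.14, "az": 0.154, "hand": 0}, {"x": 0.14, "y": -0.15, "z": 0, "ax": -0.023, "ay": -0.209, "az": 0.232, "hand": 0}, {"x": 0.17, "y": -0.2, "z": 0, "ax": -0.03, "ay": -0.279, "az": 0.309, "hand": 0}, {"x": 0.2, "y": -0.25, "z": 0, "ax": -0.038, "ay": -0.349, "az": 0.386, "hand": 0}]}}

```text
time_s: 0.72
eef_pos: [354.4, 256.8, 231.2]
ee_rot: [0.819, -0.025, 0.572, 0.035]
force: [1.6, -0.2, 0.3]
grip_width: 0.498
```

>>> {"op": "carry_out", "data": {"targets": [{"x": 0.015, "y": -0.055, "z": 0, "hand": 0}, {"x": 0.03, "y": -0.11, "z": -0.02, "hand": 0}, {"x": 0.045, "y": -0.165, "z": -0.06, "hand": 0}, {"x": 0.06, "y": -0.2235, "z": -0.11, "hand": 0}, {"x": 0.0615, "y": -0.2235, "z": -0.151, "hand": 0}]}}

```text
invalid input at $.targets[0]: expected keys x, y, z, ax, ay, az, hand
```

```bash
python3 - <<'E'
from h import *
from scipy.spatial.transform import Rotation as Ro
s=ctrl.sense(); print(s["eef_pos"],s["force"],s["grip_width"],Ro.from_quat(s["ee_rot"][[1,2,3,0]]).as_matrix().round(3))
a=viewer.capture("wrist"); cv2.imwrite("pics/w1.png",a)
E
```

```text
[354.39455678 256.82629486 231.23406435] [ 1.57291632 -0.21506889  0.28042045] 0.49829527013151165 [[ 0.343 -0.086  0.935]
 [ 0.03   0.996  0.081]
 [-0.939 -0.     0.344]]
```

View pics/w1.png

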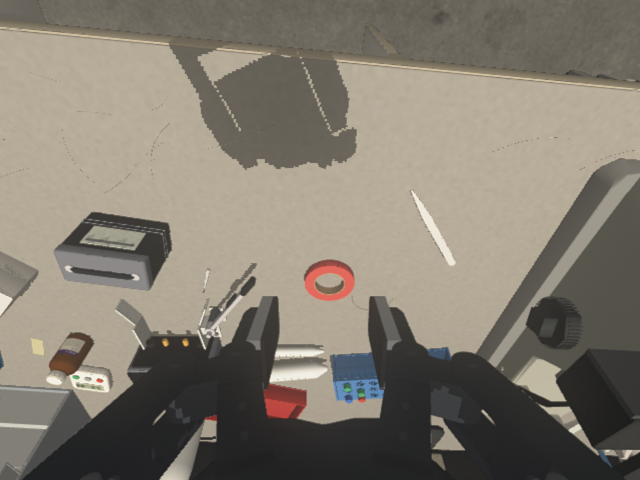

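The call was refused because a row needs every key, so this view is from the old pose. It shows the half-open fingers, with the pack at about (115,250) and the dock at (170,340). I'll repeat the move with full rows.

>>> {"op": "carry_out", "data": {"targets": [{"x": 0.015, "y": -0.055, "z": 0, "ax": 0, "ay": 0, "az": 0, "hand": 0}, {"x": 0.03, "y": -0.11, "z": -0.02, "ax": 0, "ay": 0, "az": 0, "hand": 0}, {"x": 0.045, "y": -0.165, "z": -0.06, "ax": 0, "ay": 0, "az": 0, "hand": 0}, {"x": 0.06, "y": -0.2235, "z": -0.11, "ax": 0, "ay": 0, "az": 0, "hand": 0}, {"x": 0.0615, "y": -0.2235, "z": -0.151, "ax": 0, "ay": 0, "az": 0, "hand": 0}]}}

```text
time_s: 1.4
eef_pos: [416.4, 32.2, 80.0]
ee_rot: [0.819, -0.023, 0.572, 0.032]
force: [2.1, 1.1, -0.4]
grip_width: 0.501
```

```bash
python3 - <<'E'
from h import *
from scipy.spatial.transform import Rotation as Ro
s=ctrl.sense(); print(s["eef_pos"],s["force"],s["grip_width"],Ro.from_quat(s["ee_rot"][[1,2,3,0]]).as_matrix().round(3).tolist())
c=viewer.camera_info("wrist");a=viewer.capture("wrist"); cv2.imwrite("pics/w2.png",a); np.savez("w2.npz",**c)
E
```

```text
[416.40418546  32.23905851  80.02467249] [ 2.11008358  1.1333469  -0.43130854] 0.5008860850577507 [[0.344, -0.079, 0.936], [0.027, 0.997, 0.075], [-0.939, -0.001, 0.345]]
```

View pics/w2.png

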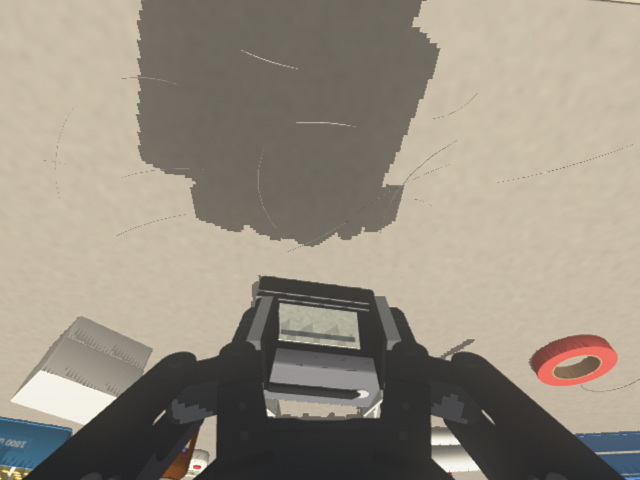

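The wrist view shows the pack between the fingers. The lower edge of its label face runs from (258,277) to (374,291).

```bash
python3 - <<'E'
from h import *
c=viewer.camera_info("wrist")
print(toworld(c,[(258,277),(374,291)],0), toworld(c,[(260,292),(373,309)],0))
E
```

```text
[[465.4 -12.9   0. ]
 [473.5  75.4   0. ]] [[481.4 -12.    0. ]
 [494.3  78.2   0. ]]
```

>>> {"op": "carry_out", "data": {"targets": [{"x": 0, "y": -0.002, "z": -0.04, "ax": 0, "ay": 0, "az": 0, "hand": 0}, {"x": 0, "y": -0.002, "z": -0.06, "ax": 0, "ay": 0, "az": 0, "hand": 0}, {"x": 0, "y": -0.002, "z": -0.069, "ax": 0, "ay": 0, "az": 0, "hand": 0}, {"x": 0, "y": -0.002, "z": -0.069, "ax": 0, "ay": 0, "az": 0, "hand": 0}]}}

```text
time_s: 1.95
eef_pos: [415.2, 33.6, 11.4]
ee_rot: [0.818, -0.023, 0.573, 0.035]
force: [-0.2, -0.7, -0.5]
grip_width: 0.503
```

>>> {"op": "carry_out", "data": {"targets": [{"x": 0.01, "y": -0.004, "z": 0, "ax": 0, "ay": 0, "az": 0, "hand": 0}, {"x": 0.02, "y": -0.005, "z": 0, "ax": 0, "ay": 0, "az": 0, "hand": 0}, {"x": 0.028, "y": -0.005, "z": 0, "ax": 0, "ay": 0, "az": 0, "hand": 0}, {"x": 0.034, "y": -0.0045, "z": 0, "ax": 0, "ay": 0, "az": 0, "hand": 0}, {"x": 0.04, "y": -0.004, "z": 0, "ax": 0, "ay": 0, "az": 0, "hand": 0}]}}

```text
time_s: 2.58
eef_pos: [455.6, 29.0, 11.4]
ee_rot: [0.818, -0.023, 0.573, 0.035]
force: [1.1, -0.3, -0.0]
grip_width: 0.501
```

>>> {"op": "carry_out", "data": {"targets": [{"x": 0.005, "y": 0.0004, "z": 0, "ax": 0, "ay": 0, "az": 0, "hand": 0}, {"x": 0.01, "y": 0.0008, "z": 0, "ax": 0, "ay": 0, "az": 0, "hand": 0}, {"x": 0.015, "y": 0.0012, "z": 0, "ax": 0, "ay": 0, "az": 0, "hand": 0}, {"x": 0.02, "y": 0.0017, "z": 0, "ax": 0, "ay": 0, "az": 0, "hand": 0}, {"x": 0.025, "y": 0.002, "z": 0, "ax": 0, "ay": 0, "az": 0, "hand": 0}]}}

```text
time_s: 3.2
eef_pos: [479.7, 31.0, 11.0]
ee_rot: [0.818, -0.023, 0.574, 0.035]
force: [-6.1, -3.7, 2.8]
grip_width: 0.499
```

```bash
python3 - <<'E'
from h import *
s=ctrl.sense(); print(s["eef_pos"],s["force"],s["wrist_torque"])
a=viewer.capture("top")[145:300,245:360]; b=viewer.capture("side")[195:305,220:380]
a=cv2.resize(a,None,fx=3.8,fy=3.8,interpolation=cv2.INTER_CUBIC); b=cv2.resize(b[:,50:],None,fx=3.2,fy=3.2,interpolation=cv2.INTER_CUBIC)
o=np.zeros((a.shape[0],a.shape[1]+b.shape[1],3),np.uint8); o[:,:a.shape[1]]=a; o[:b.shape[0],a.shape[1]:]=b; print(o.shape)
cv2.imwrite("pics/c3.png",o)
E
```

```text
[479.69561239  31.02505754  10.9605058 ] [-6.08325063 -3.71352508  2.84750667] [-0.52822506  0.79439435 -0.30147171]
(589, 789, 3)
```

View pics/c3.png

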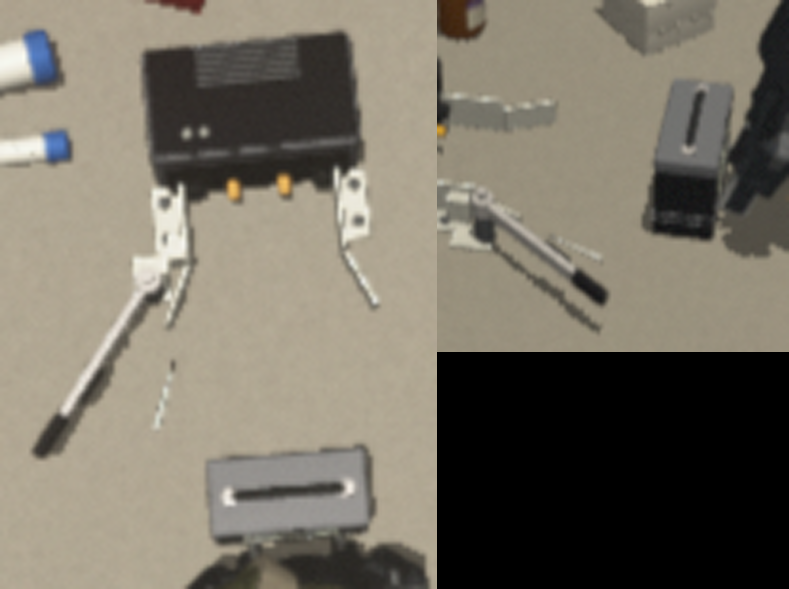

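The pack has turned parallel to the dock. Its top corners are at (207,461), (366,447), (371,529) and (213,543) in the crop, and it stands upright in the side view. Next is the lateral offset in the dock frame.

```bash
python3 - <<'E'
from h import *
T=viewer.camera_info("top"); zt=lambda a:(np.array(a)+.5)/3.8-.5+[245,145]
P=toworld(T,zt([(207,461),(366,447),(371,529),(213,543)]),76); print(P,P.mean(0))
# dock: lead-in tips, guide ends
G=toworld(T,zt([(170,326),(377,304)]),22); H=toworld(T,zt([(189,259),(344,245)]),30); K=toworld(T,zt([(182,184),(336,172)]),30)
print("tips",G.tolist(),"guide ends",H.tolist(),"guide back",K.tolist())
for Q in(G,H,K): d=Q[0]-Q[1]; print(Q.mean(0), np.hypot(*d[:2]), -np.arctan2(d[0],d[1]))
yaw=.085;o=np.array([659,45.8])
d=P.mean(0)[:2]-o;print("pack in dock",d@[np.cos(yaw),np.sin(yaw)],d@[-np.sin(yaw),np.cos(yaw)])
E
```

```text
[[529.3  80.7  76. ]
 [535.9  -9.7  76. ]
 [489.4 -11.4  76. ]
 [482.9  77.6  76. ]] [509.375  34.3    76.   ]
tips [[619.0, 104.9, 22.0], [630.8, -21.5, 22.0]] guide ends [[658.8, 92.7, 30.0], [666.1, -1.8, 30.0]] guide back [[706.3, 96.8, 30.0], [712.4, 2.1, 30.0]]
[624.9  41.7  22. ] 126.94959629711313 0.09308464353837727
[662.45  45.45  30.  ] 94.781538286736 0.07709556822885878
[709.35  49.45  30.  ] 94.89625914650166 0.06432507206608964
pack in dock -150.061128399633 1.2443345325351571
```

>>> {"op": "carry_out", "data": {"targets": [{"x": 0.008, "y": 0.0006, "z": 0, "ax": 0, "ay": 0, "az": 0, "hand": 0}, {"x": 0.018, "y": 0.0013, "z": 0, "ax": 0, "ay": 0, "az": 0, "hand": 0}, {"x": 0.028, "y": 0.0021, "z": 0, "ax": 0, "ay": 0, "az": 0, "hand": 0}, {"x": 0.038, "y": 0.0028, "z": 0, "ax": 0, "ay": 0, "az": 0, "hand": 0}, {"x": 0.046, "y": 0.0034, "z": 0, "ax": 0, "ay": 0, "az": 0, "hand": 0}]}}

```text
time_s: 3.92
eef_pos: [525.3, 34.8, 10.8]
ee_rot: [0.817, -0.023, 0.574, 0.035]
force: [-9.3, -1.0, 5.9]
grip_width: 0.501
```

>>> {"op": "carry_out", "data": {"targets": [{"x": 0.008, "y": 0.0006, "z": 0, "ax": 0, "ay": 0, "az": 0, "hand": 0}, {"x": 0.018, "y": 0.0013, "z": 0, "ax": 0, "ay": 0, "az": 0, "hand": 0}, {"x": 0.028, "y": 0.0021, "z": 0, "ax": 0, "ay": 0, "az": 0, "hand": 0}, {"x": 0.036, "y": 0.0027, "z": 0, "ax": 0, "ay": 0, "az": 0, "hand": 0}, {"x": 0.042, "y": 0.0031, "z": 0, "ax": 0, "ay": 0, "az": 0, "hand": 0}]}}

```text
time_s: 4.55
eef_pos: [567.2, 37.9, 10.8]
ee_rot: [0.817, -0.023, 0.574, 0.035]
force: [-9.6, -1.1, 6.6]
grip_width: 0.497
```

```bash
python3 - <<'E'
from h import *
s=ctrl.sense(); print(s["eef_pos"],s["force"],s["wrist_torque"])
a=viewer.capture("top")[145:300,245:360]; b=viewer.capture("side")[195:305,220:380]
a=cv2.resize(a,None,fx=3.8,fy=3.8,interpolation=cv2.INTER_CUBIC); b=cv2.resize(b[:,:110],None,fx=3.2,fy=3.2,interpolation=cv2.INTER_CUBIC)
o=np.zeros((a.shape[0],a.shape[1]+b.shape[1],3),np.uint8); o[:,:a.shape[1]]=a; o[:b.shape[0],a.shape[1]:]=b
cv2.imwrite("pics/c4.png",o)
E
```

```text
[567.22941445  37.87775411  10.78400592] [-9.55993414 -1.14990281  6.5504919 ] [-0.05911082  1.12513717  0.05046341]
```

View pics/c4.png

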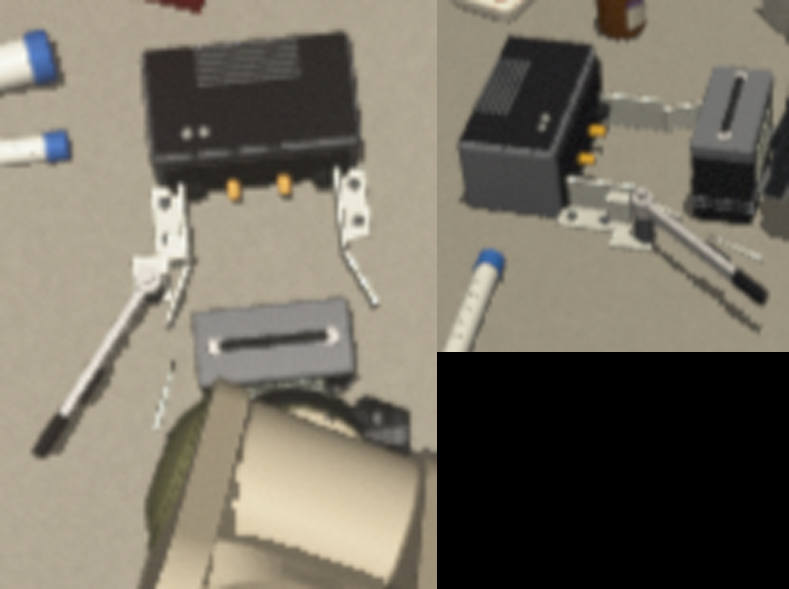

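The pack is upright and parallel at the lead-ins, with its top corners at (194,313), (348,299), (355,376) and (199,388). The bar is undisturbed.

```bash
python3 - <<'E'
from h import *
T=viewer.camera_info("top"); zt=lambda a:(np.array(a)+.5)/3.8-.5+[245,145]
P=toworld(T,zt([(194,313),(348,299),(355,376),(199,388)]),76); print(P.tolist(),P.mean(0))
yaw=.083;o=np.array([659.2,45])
d=P.mean(0)[:2]-o;print("pack in dock",d@[np.cos(yaw),np.sin(yaw)],d@[-np.sin(yaw),np.cos(yaw)])
E
```

```text
[[615.3, 87.5, 76.0], [622.2, -1.5, 76.0], [577.0, -4.5, 76.0], [571.4, 84.9, 76.0]] [596.475  41.6    76.   ]
pack in dock -62.790943842275 1.8119040803174056
```

>>> {"op": "carry_out", "data": {"targets": [{"x": 0.006, "y": 0.0004, "z": 0, "ax": 0, "ay": 0, "az": 0, "hand": 0}, {"x": 0.013, "y": 0.0009, "z": 0, "ax": 0, "ay": 0, "az": 0, "hand": 0}, {"x": 0.02, "y": 0.0014, "z": 0, "ax": 0, "ay": 0, "az": 0, "hand": 0}, {"x": 0.027, "y": 0.0019, "z": 0, "ax": 0, "ay": 0, "az": 0, "hand": 0}, {"x": 0.033, "y": 0.0024, "z": 0, "ax": 0, "ay": 0, "az": 0, "hand": 0}]}}

```text
time_s: 5.28
eef_pos: [600.3, 40.1, 10.9]
ee_rot: [0.818, -0.023, 0.574, 0.035]
force: [-8.4, -0.3, 5.2]
grip_width: 0.501
```

>>> {"op": "carry_out", "data": {"targets": [{"x": 0.005, "y": 0.0004, "z": 0, "ax": 0, "ay": 0, "az": 0, "hand": 0}, {"x": 0.01, "y": 0.0008, "z": 0, "ax": 0, "ay": 0, "az": 0, "hand": 0}, {"x": 0.015, "y": 0.0012, "z": 0, "ax": 0, "ay": 0, "az": 0, "hand": 0}, {"x": 0.02, "y": 0.0016, "z": 0, "ax": 0, "ay": 0, "az": 0, "hand": 0}, {"x": 0.025, "y": 0.002, "z": 0, "ax": 0, "ay": 0, "az": 0, "hand": 0}]}}

```text
time_s: 5.9
eef_pos: [625.3, 42.1, 10.9]
ee_rot: [0.818, -0.023, 0.574, 0.035]
force: [-8.8, -1.1, 5.5]
grip_width: 0.5
```

>>> {"op": "carry_out", "data": {"targets": [{"x": 0.004, "y": 0.0003, "z": 0, "ax": 0, "ay": 0, "az": 0, "hand": 0}, {"x": 0.008, "y": 0.0007, "z": 0, "ax": 0, "ay": 0, "az": 0, "hand": 0}, {"x": 0.012, "y": 0.001, "z": 0, "ax": 0, "ay": 0, "az": 0, "hand": 0}, {"x": 0.016, "y": 0.0013, "z": 0, "ax": 0, "ay": 0, "az": 0, "hand": 0}, {"x": 0.02, "y": 0.0017, "z": 0, "ax": 0, "ay": 0, "az": 0, "hand": 0}]}}

```text
time_s: 6.52
eef_pos: [645.3, 43.8, 10.8]
ee_rot: [0.818, -0.023, 0.574, 0.035]
force: [-7.9, -0.4, 4.6]
grip_width: 0.499
```

>>> {"op": "carry_out", "data": {"targets": [{"x": 0.0015, "y": 0.0001, "z": 0, "ax": 0, "ay": 0, "az": 0, "hand": 0}, {"x": 0.003, "y": 0.0002, "z": 0, "ax": 0, "ay": 0, "az": 0, "hand": 0}, {"x": 0.004, "y": 0.0003, "z": 0, "ax": 0, "ay": 0, "az": 0, "hand": 0}]}}

```text
time_s: 6.9
eef_pos: [649.0, 44.1, 10.8]
ee_rot: [0.817, -0.023, 0.575, 0.035]
force: [-10.1, -0.9, 7.5]
grip_width: 0.502
```

Spring contacts are starting to push back, so I'll go on in 1 mm steps.

>>> {"op": "carry_out", "data": {"targets": [{"x": 0.001, "y": 0.0001, "z": 0, "ax": 0, "ay": 0, "az": 0, "hand": 0}, {"x": 0.002, "y": 0.0002, "z": 0, "ax": 0, "ay": 0, "az": 0, "hand": 0}]}}

```text
time_s: 7.15
eef_pos: [650.8, 44.2, 10.8]
ee_rot: [0.817, -0.023, 0.575, 0.035]
force: [-12.0, -1.5, 6.8]
grip_width: 0.5
```

>>> {"op": "carry_out", "data": {"targets": [{"x": 0.001, "y": 0.0001, "z": 0, "ax": 0, "ay": 0, "az": 0, "hand": 0}, {"x": 0.002, "y": 0.0002, "z": 0, "ax": 0, "ay": 0, "az": 0, "hand": 0}]}}

```text
time_s: 7.4
eef_pos: [651.4, 44.3, 10.7]
ee_rot: [0.816, -0.023, 0.576, 0.035]
force: [-27.4, -5.3, 19.7]
grip_width: 0.5
```

>>> {"op": "carry_out", "data": {"targets": [{"x": 0.001, "y": 0.0001, "z": 0, "ax": 0, "ay": 0, "az": 0, "hand": 0}]}}

```text
time_s: 7.52
eef_pos: [651.5, 44.4, 10.6]
ee_rot: [0.816, -0.024, 0.577, 0.035]
force: [-35.1, -8.3, 25.6]
grip_width: 0.504
```

The force rises steeply with almost no travel at x = 651.5, and I predicted home at 652, so the pack is on its stops. I'll back off and check.

>>> {"op": "carry_out", "data": {"targets": [{"x": -0.006, "y": -0.0005, "z": 0, "ax": 0, "ay": 0, "az": 0, "hand": 0}, {"x": -0.02, "y": -0.0016, "z": 0, "ax": 0, "ay": 0, "az": 0, "hand": 0}, {"x": -0.05, "y": -0.004, "z": 0.01, "ax": 0, "ay": 0, "az": 0, "hand": 0}, {"x": -0.09, "y": -0.007, "z": 0.05, "ax": 0, "ay": 0.1, "az": 0, "hand": -1}, {"x": -0.12, "y": -0.007, "z": 0.1, "ax": 0, "ay": 0.2, "az": 0, "hand": -1}]}}

```text
time_s: 8.15
eef_pos: [533.4, 37.2, 111.9]
ee_rot: [0.755, -0.02, 0.654, 0.036]
force: [1.3, -0.1, -0.4]
grip_width: 0.081
```

>>> {"op": "carry_out", "data": {"targets": [{"x": -0.04, "y": 0.02, "z": 0.03, "ax": 0.0, "ay": 0.08, "az": 0, "hand": -1}, {"x": -0.08, "y": 0.07, "z": 0.05, "ax": 0.0, "ay": 0.16, "az": 0, "hand": -1}, {"x": -0.1, "y": 0.12, "z": 0.05, "ax": 0, "ay": 0.16, "az": 0, "hand": -1}, {"x": -0.11, "y": 0.17, "z": 0.05, "ax": 0, "ay": 0.16, "az": 0, "hand": -1}, {"x": -0.11, "y": 0.2, "z": 0.05, "ax": 0, "ay": 0.16, "az": 0, "hand": -1}]}}

```text
time_s: 8.78
eef_pos: [424.6, 239.5, 161.6]
ee_rot: [0.703, -0.017, 0.71, 0.039]
force: [0.6, -0.1, 0.1]
grip_width: -0.004
```

```bash
python3 - <<'E'
from h import *
s=ctrl.sense(); print(s["eef_pos"],s["force"],s["joints"],s["time_s"])
a=viewer.capture("top")[145:300,245:360]; b=viewer.capture("side")[195:305,220:380]
a=cv2.resize(a,None,fx=3.8,fy=3.8,interpolation=cv2.INTER_CUBIC); b=cv2.resize(b[:,:110],None,fx=3.2,fy=3.2,interpolation=cv2.INTER_CUBIC)
o=np.zeros((a.shape[0],a.shape[1]+b.shape[1],3),np.uint8); o[:,:a.shape[1]]=a; o[:b.shape[0],a.shape[1]:]=b
cv2.imwrite("pics/c5.png",o)
E
```

```text
[424.56910939 239.48329084 161.59934648] [ 0.61234169 -0.12136     0.09639053] [ 0.25543269  0.29786397  1.71150103  0.03516577  1.13569777 -1.40991107] 8.775
```

View pics/c5.png

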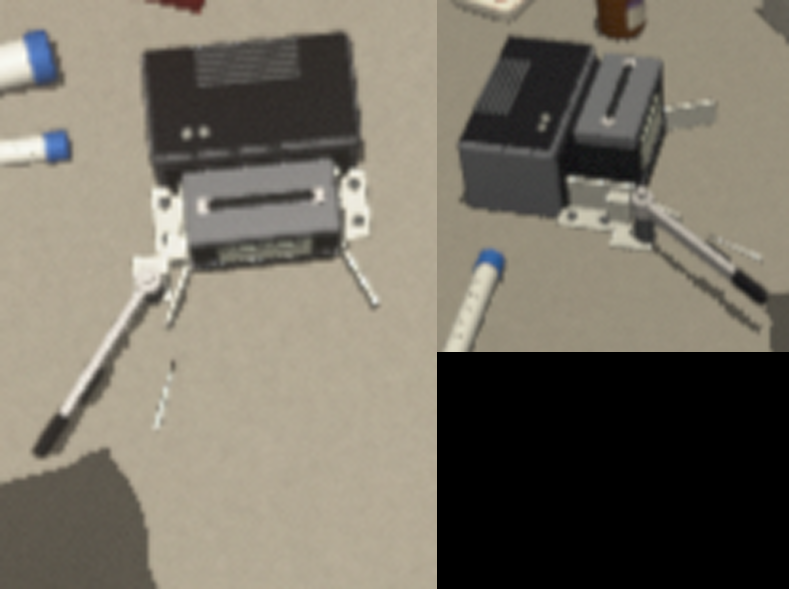

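The pack sits home: parallel, upright, and flush to the housing. Now for the bar arc table.

```bash
python3 - <<'E'
import numpy as np
h=np.array([644.3,116]);
for p in np.r_[147.7,np.linspace(155,265,12),270,274.8]:
    a=np.radians(p);u=np.array([np.cos(a),np.sin(a)]);t=np.array([-u[1],u[0]])
    print(p,(h+95*u-14*t).round(1))
E
```

```text
147.7 [571.5 178.6]
155.0 [564.1 168.8]
165.0 [556.2 154.1]
175.0 [550.9 138.2]
185.0 [548.4 121.7]
195.0 [548.9 104.9]
205.0 [552.3  88.5]
215.0 [558.5  73. ]
225.0 [567.2  58.7]
235.0 [578.3  46.2]
245.0 [591.5  35.8]
255.0 [606.2  27.9]
265.0 [622.1  22.6]
270.0 [630.3  21. ]
274.8 [638.3  20.2]
```

>>> {"op": "carry_out", "data": {"targets": [{"x": 0.05, "y": -0.01, "z": 0, "ax": 0, "ay": 0, "az": 0, "hand": -1}, {"x": 0.1, "y": -0.025, "z": 0, "ax": 0, "ay": 0, "az": 0, "hand": -1}, {"x": 0.145, "y": -0.037, "z": 0, "ax": 0, "ay": 0, "az": 0, "hand": -1}, {"x": 0.157, "y": -0.041, "z": -0.04, "ax": 0, "ay": 0, "az": 0, "hand": -1}, {"x": 0.157, "y": -0.041, "z": -0.07, "ax": 0, "ay": 0, "az": 0, "hand": -1}]}}

```text
time_s: 9.5
eef_pos: [582.9, 194.7, 89.4]
ee_rot: [0.702, -0.016, 0.711, 0.037]
force: [-0.4, -0.4, 0.1]
grip_width: -0.001
```

>>> {"op": "carry_out", "data": {"targets": [{"x": 0, "y": 0, "z": -0.03, "ax": 0, "ay": 0, "az": 0, "hand": -1}, {"x": 0, "y": 0, "z": -0.055, "ax": 0, "ay": 0, "az": 0, "hand": -1}, {"x": 0, "y": 0, "z": -0.065, "ax": 0, "ay": 0, "az": 0, "hand": -1}, {"x": 0, "y": 0, "z": -0.065, "ax": 0, "ay": 0, "az": 0, "hand": -1}]}}

```text
time_s: 10.0
eef_pos: [582.3, 195.9, 26.3]
ee_rot: [0.702, -0.017, 0.711, 0.038]
force: [0.5, 0.1, 0.3]
grip_width: -0.002
```

>>> {"op": "carry_out", "data": {"targets": [{"x": -0.0105, "y": -0.0174, "z": 0, "ax": 0, "ay": 0, "az": 0, "hand": -1}, {"x": -0.018, "y": -0.027, "z": 0, "ax": 0, "ay": 0, "az": 0, "hand": -1}, {"x": -0.026, "y": -0.042, "z": 0, "ax": 0, "ay": 0, "az": 0, "hand": -1}, {"x": -0.031, "y": -0.058, "z": 0, "ax": 0, "ay": 0, "az": 0, "hand": -1}, {"x": -0.0335, "y": -0.0743, "z": 0, "ax": 0, "ay": 0, "az": 0, "hand": -1}]}}

```text
time_s: 10.62
eef_pos: [551.9, 121.1, 28.0]
ee_rot: [0.706, -0.017, 0.707, 0.038]
force: [0.1, -0.2, 0.6]
grip_width: 0.002
```

>>> {"op": "carry_out", "data": {"targets": [{"x": 0.0005, "y": -0.0168, "z": 0, "ax": 0, "ay": 0, "az": 0, "hand": -1}, {"x": 0.004, "y": -0.0332, "z": 0, "ax": 0, "ay": 0, "az": 0, "hand": -1}, {"x": 0.01, "y": -0.0487, "z": 0, "ax": 0, "ay": 0, "az": 0, "hand": -1}, {"x": 0.019, "y": -0.063, "z": 0, "ax": 0, "ay": 0, "az": 0, "hand": -1}, {"x": 0.03, "y": -0.0755, "z": 0, "ax": 0, "ay": 0, "az": 0, "hand": -1}]}}

```text
time_s: 11.25
eef_pos: [579.4, 45.6, 26.2]
ee_rot: [0.702, -0.017, 0.711, 0.038]
force: [-0.6, 0.3, 0.4]
grip_width: 0.0
```

```bash
python3 - <<'E'
from h import *
b=viewer.capture("side"); a=cv2.imread("pics/side0.png")
o=cv2.resize(b[195:305,220:380],None,fx=5,fy=5,interpolation=cv2.INTER_CUBIC); cv2.imwrite("pics/c6.png",o)
# old black end, side pixel
u,v=int(220+490/5),int(195+450/5); print(a[v-1:v+2,u-1:u+2].mean(),b[v-1:v+2,u-1:u+2].mean())
E
```

```text
28.333333333333332 144.7037037037037
```

View pics/c6.png

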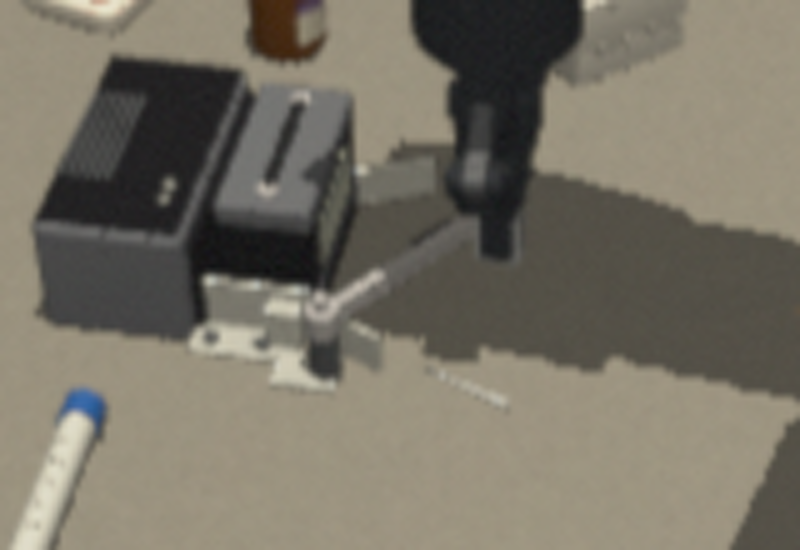

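The bar is following the fingers, with its tip hidden behind them near (480,215), and the pack is still home. I'll close the rest.

>>> {"op": "carry_out", "data": {"targets": [{"x": 0.0125, "y": -0.01, "z": 0, "ax": 0, "ay": 0, "az": 0, "hand": -1}, {"x": 0.027, "y": -0.0177, "z": 0, "ax": 0, "ay": 0, "az": 0, "hand": -1}, {"x": 0.041, "y": -0.0225, "z": 0, "ax": 0, "ay": 0, "az": 0, "hand": -1}, {"x": 0.048, "y": -0.024, "z": 0, "ax": 0, "ay": 0, "az": 0, "hand": -1}, {"x": 0.048, "y": -0.024, "z": 0, "ax": 0, "ay": 0, "az": 0, "hand": -1}]}}

```text
time_s: 11.92
eef_pos: [626.8, 22.6, 26.1]
ee_rot: [0.702, -0.017, 0.71, 0.038]
force: [-0.4, 0.1, -0.1]
grip_width: 0.002
```

>>> {"op": "carry_out", "data": {"targets": [{"x": 0.002, "y": -0.0005, "z": 0, "ax": 0, "ay": 0, "az": 0, "hand": -1}, {"x": 0.004, "y": -0.001, "z": 0, "ax": 0, "ay": 0, "az": 0, "hand": -1}, {"x": 0.006, "y": -0.001, "z": 0, "ax": 0, "ay": 0, "az": 0, "hand": -1}]}}

```text
time_s: 12.3
eef_pos: [632.7, 21.6, 26.4]
ee_rot: [0.702, -0.017, 0.71, 0.038]
force: [-0.5, 0.8, 0.1]
grip_width: 0.001
```

>>> {"op": "carry_out", "data": {"targets": [{"x": 0.001, "y": 0, "z": 0, "ax": 0, "ay": 0, "az": 0, "hand": -1}, {"x": 0.002, "y": 0, "z": 0, "ax": 0, "ay": 0, "az": 0, "hand": -1}]}}

```text
time_s: 12.55
eef_pos: [634.8, 21.6, 26.3]
ee_rot: [0.703, -0.017, 0.71, 0.038]
force: [-0.6, 0.2, -0.0]
grip_width: 0.001
```

>>> {"op": "carry_out", "data": {"targets": [{"x": 0.001, "y": 0, "z": 0, "ax": 0, "ay": 0, "az": 0, "hand": -1}, {"x": 0.002, "y": 0, "z": 0, "ax": 0, "ay": 0, "az": 0, "hand": -1}]}}

```text
time_s: 12.8
eef_pos: [636.3, 21.6, 26.2]
ee_rot: [0.702, -0.017, 0.711, 0.038]
force: [-5.2, 0.1, 3.2]
grip_width: 0.003
```

>>> {"op": "carry_out", "data": {"targets": [{"x": 0.001, "y": 0, "z": 0, "ax": 0, "ay": 0, "az": 0, "hand": -1}, {"x": 0.0015, "y": 0, "z": 0, "ax": 0, "ay": 0, "az": 0, "hand": -1}]}}

```text
time_s: 13.05
eef_pos: [636.5, 21.6, 26.1]
ee_rot: [0.701, -0.017, 0.712, 0.038]
force: [-11.6, 0.0, 7.3]
grip_width: -0.0
```

>>> {"op": "carry_out", "data": {"targets": [{"x": 0.001, "y": 0, "z": 0, "ax": 0, "ay": 0, "az": 0, "hand": -1}]}}

```text
time_s: 13.18
eef_pos: [636.7, 21.5, 26.1]
ee_rot: [0.7, -0.017, 0.713, 0.038]
force: [-18.0, -2.1, 9.9]
grip_width: 0.002
```

>>> {"op": "carry_out", "data": {"targets": [{"x": 0.001, "y": 0, "z": 0, "ax": 0, "ay": 0, "az": 0, "hand": -1}]}}

```text
time_s: 13.3
eef_pos: [636.8, 21.5, 26.0]
ee_rot: [0.699, -0.017, 0.714, 0.038]
force: [-23.0, -2.4, 13.8]
grip_width: 0.0
```

The bar meets its stop where predicted, at a TCP x of about 637. Now I'll withdraw along -x, rise clear, and look.

>>> {"op": "carry_out", "data": {"targets": [{"x": -0.006, "y": 0, "z": 0, "ax": 0, "ay": 0, "az": 0, "hand": -1}, {"x": -0.025, "y": 0, "z": 0, "ax": 0, "ay": 0, "az": 0, "hand": -1}, {"x": -0.06, "y": 0, "z": 0.02, "ax": 0, "ay": 0, "az": 0, "hand": -1}, {"x": -0.11, "y": 0, "z": 0.05, "ax": 0, "ay": 0, "az": 0, "hand": -1}, {"x": -0.15, "y": 0, "z": 0.09, "ax": 0, "ay": 0, "az": 0, "hand": -1}]}}

```text
time_s: 13.92
eef_pos: [488.4, 21.6, 116.7]
ee_rot: [0.702, -0.017, 0.711, 0.038]
force: [0.3, 0.2, 0.4]
grip_width: -0.001
```

>>> {"op": "carry_out", "data": {"targets": [{"x": -0.05, "y": 0.02, "z": 0.03, "ax": 0, "ay": 0, "az": 0, "hand": -1}, {"x": -0.09, "y": 0.05, "z": 0.06, "ax": 0, "ay": 0, "az": 0, "hand": -1}, {"x": -0.11, "y": 0.09, "z": 0.08, "ax": 0, "ay": 0, "az": 0, "hand": -1}, {"x": -0.12, "y": 0.13, "z": 0.08, "ax": 0, "ay": 0, "az": 0, "hand": -1}, {"x": -0.12, "y": 0.15, "z": 0.08, "ax": 0, "ay": 0, "az": 0, "hand": -1}]}}

```text
time_s: 14.55
eef_pos: [369.8, 173.1, 196.9]
ee_rot: [0.703, -0.017, 0.71, 0.039]
force: [0.2, -0.3, 0.0]
grip_width: -0.001
```

```bash
python3 - <<'E'
from h import *
print(ctrl.sense()["force"])
t=viewer.capture("top"); b=viewer.capture("side")
t0=cv2.imread("pics/top0.png")
for n,(x,y,r) in dict(tape=(214,257,20),cryo=(409,242,26),bottle=(384,177,14),forceps=(161,300,28)).items():
    print(n,cv2.absdiff(t[y-r:y+r,x-r:x+r],t0[y-r:y+r,x-r:x+r]).mean().round(2), cv2.phaseCorrelate(*[np.float32(cv2.cvtColor(i[y-r:y+r,x-r:x+r],6)) for i in(t0,t)]))
a=cv2.resize(t[145:300,245:360],None,fx=3.8,fy=3.8,interpolation=cv2.INTER_CUBIC); b=cv2.resize(b[195:305,220:330],None,fx=3.2,fy=3.2,interpolation=cv2.INTER_CUBIC)
o=np.zeros((a.shape[0],a.shape[1]+b.shape[1],3),np.uint8); o[:,:a.shape[1]]=a; o[:b.shape[0],a.shape[1]:]=b
cv2.imwrite("pics/c7.png",o)
E
```

```text
[ 0.20722193 -0.26129418  0.00660269]
tape 2.1 ((0.034135378073308686, -0.0046590377636697156), 0.9705530889332294)
cryo 2.18 ((0.032520376262937134, 0.023437356522954644), 0.959924630667447)
bottle 1.95 ((0.033723619821996564, -0.02086984166862571), 0.9969821491506364)
forceps 4.49 ((0.003959357129225793, -0.020656682928844816), 0.9244647926754421)
```

View pics/c7.png

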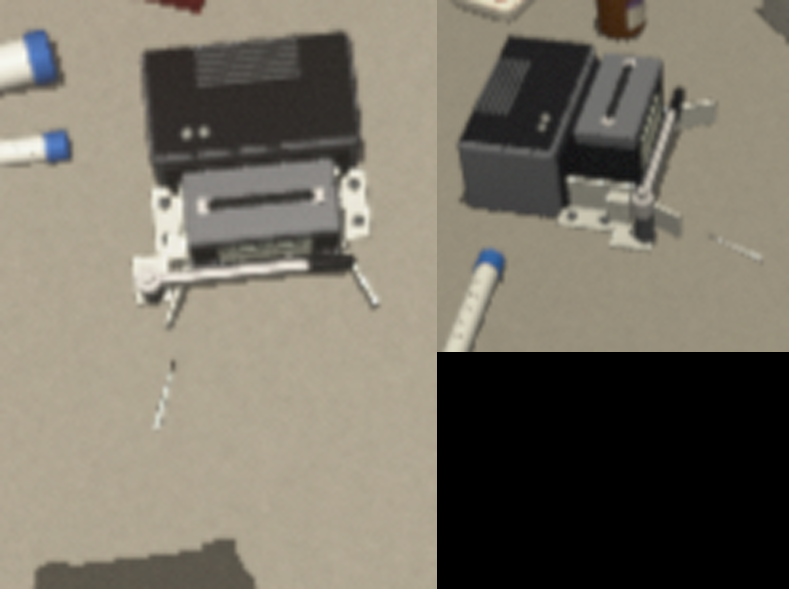

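The bar lies across the mouth and the pack is still home. The bystanders have moved less than 0.04 px. I'll measure the bar's angle precisely before handing in.

```bash
python3 - <<'E'
from h import *
T=viewer.camera_info("top"); t=np.mean([viewer.capture("top") for _ in range(3)],0); t0=cv2.imread("pics/top0.png").astype(float)
g=t.mean(2)
def edge(c,v0,v1,sign):  # subpixel strongest gradient in a column
    d=sign*np.diff(g[v0:v1+1,c]); i=d.argmax(); k=slice(max(i-1,0),i+2); w=d[k].clip(0); return v0+.5+(np.arange(len(d))[k]*w).sum()/w.sum()
mid=lambda c:245+c/3.8
def line(cs,f,z,name):
    P=toworld(T,[(c,f(c)) for c in cs],z); p=np.polyfit(P[:,1],P[:,0],1,); r=P[:,0]-np.polyval(p,P[:,1]); print(name,"yaw",(-np.arctan(p[0])).round(4),"x at y=40",np.polyval(p,40).round(1),"rms",r.std().round(2))
# bar lower edge: bright->dark/bench and bar brightness centroid
def cen(c):
    v=np.arange(211,221); w=(g[211:221,c]-g[222:228,c].mean()).clip(0); return (v*w).sum()/w.sum()
line(range(294,325),cen,42,"bar centre")
line(range(288,338),lambda c:edge(c,180,192,1),68,"housing edge/pack front")
line(range(285,338),lambda c:edge(c,149,162,-1),68,"housing back")
line(range(297,331),lambda c:edge(c,203,211,-1),76,"pack rear top")
for r in g[206:224,290:340:6].T.round(): print(r.astype(int))
E
```

```text
bar centre yaw 0.0806 x at y=40 650.1 rms 0.41
housing edge/pack front yaw -0.0115 x at y=40 705.9 rms 3.48
housing back yaw 0.0807 x at y=40 784.8 rms 1.07
pack rear top yaw 0.0917 x at y=40 660.8 rms 0.3
[227 235 232 232 233 232 217 151 109 119 164 218 212 115 101 139 180 196]
[139 140 127  95  61  43  44  53  72 113 173 207 164 101 117 157 162 162]
[140 136 107  67  62  69  67  71  83 142 215 204 110 110 148 159 162 162]
[137 119  83  80 104  97 111 105 127 202 208 133  94 116 157 161 160 161]
[134 103  74  83  95 109  99  83 152 217 201 111 116 157 162 163 162 161]
[110  67  85 118 100 117 115 140 217 211 120 110 148 161 162 162 162 162]
[ 96  76  93  92  92  83  60  71 103 100  74 116 158 163 163 163 163 163]
[ 63  43  40  40  52  63  49  48  50  47  69 114 155 159 161 161 163 161]
[224 199 165 161 162 157 131 101 150 197 149 123 125 140 156 159 161 163]
```

The bar's yaw is 0.081 and the housing's back edge is 0.081, so the bar is shut. The pack's face lies at x = 660.8 against an expected 660.6, so it is home.

```bash
python3 -c "
from rig import finish_job
print(finish_job())"
```

```text
the job is handed in; nothing more can be done
None
```

The battery pack is fully home in the dock and the retaining bar is shut behind it. The job was handed in at about 15 s of the 64 s allowed.

I pushed the pack low with half-open, leaned fingertips. They turned it square to the dock and slid it in until it met the stops. I then swung the bar shut with closed fingers and withdrew clear.

**Last checks**
- **Pack:** It stands upright. Its rear face measured x = 660.8 mm against an expected 660.6 mm. At the stops the push force rose from about 12 N to 35 N over about 0.7 mm of travel.
- **Bar:** Its angle measured 0.081 rad, the same as the housing's back edge. It met a firm stop, with the force reaching 23 N.
- **Other things on the bench:** The four bystanders shifted less than 0.04 px in the top view.
- **Robot:** It was clear of everything, with the force reading near zero.

**Failed or disagreed**
- One move call was refused because its rows lacked some keys; nothing moved.
- My first hand reading of the bar's angle came out about 0.02–0.03 rad open. The finer fit did not bear that out.
- The pack's top edge read 0.092 rad against 0.081 for the housing, which I put down to measurement noise.
- The fit to the housing's front edge failed (3.5 mm scatter), so I ignored it.

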